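# Put the utensils away in the push-open drawer

### The arm

A 7-joint arm with a two-finger parallel gripper is mounted at the origin on the work surface. World frame = base frame: x ahead of the robot, y to its left, z up, the work surface at z = 0. Lengths are in m, angles in rad, forces in N, time in s.
With the tool pointing down it reaches from about 0.425 to 0.825 m from the base axis. Payload 3.6 kg.
Tool frame: the origin (TCP) lies at the very end of the fingers, on their centre line; the grasp point (between the pads) lies bot.pinch_z behind it (bot.pinch_z is the distance from the TCP to the grasp point, in m); z points along the fingers, y is the line along which they close (so a half turn about z gives the same grasp; the last joint's range is limited). The gripper opens to 93 mm and grips with 3 to 60 N. Pads are 15 mm wide; open, the fingers measure 128 mm over their backs; the gripper's body (75 mm by 188 mm) begins 65 mm behind the grasp point.
Start: joints at [1.214, 0.615, -0.013, 1.423, 0.008, 1.103, -0.04], TCP at [0.211, -0.615, 0.219] pointing down, gripper open.
Joint ranges: [-3.12, 3.12], [-0.3, 2.06], [-1.34, 1.32], [0.26, 2.42], [-1.36, 4.5], [0.01, 1.98], [-2.84, 2.84]. Speed limits (rad/s): [2.79, 2.79, 3.14, 3.14, 3.14, 3.14, 3.14].

### API

Orientations are given as a unit quaternion [x, y, z, w].
In Python, from rig import bot, read_camera gives the robot as it stands. The module is installed in compiled form; this text tells all that it offers.
- The arm moves only by the tool servo_tool, never from a script. Its argument "motion" is one flat list of numbers, 5 for each row, row after row: the shift along the world's x, y, z in m, then the turn about the world's z in degrees, then the opening, from 0 (shut) to 1 (fully open). In form: [dx, dy, dz, twist, claw, dx, dy, dz, twist, claw, ...]. A call has 1 to 5 rows; each row shifts and turns the commanded pose from where the row before left it; what a row does not reach is not made up. A row lasts 1/10 s, in which the tool goes at most 50 mm and 8.59 degrees, less where a joint would pass 70% of its speed; a pose out of reach is approached as far as the arm can. A call with a gripper value outside its range is refused whole. The fingers move at their own pace and stop on an object; "squeeze" is the grip in N (left out, the last holds). Time passes only in rows, so rows that do not move let the fingers close. It gives the time, the measured TCP pose, the force, the opening and the grip force at its end, in the units of the state.
- bot.state(): the state, without advancing time (a new reading comes with each control period).
- read_camera(name): name is "scene" or "top" or "wrist"; returns a dict with "pixels" (480x640x3 uint8, red, green, blue), "camera_matrix" (3x3 intrinsics, pixels), "R" (3x3) and "t" (3): a world point X has camera coordinates R X + t; the wrist camera has in their place "T_tool_cam" (4x4, takes a point from camera to tool coordinates, whose origin is the TCP and whose axes are the flange's). Camera axes: x right, y down, z forward; pixel columns grow to the right and rows downward; lengths in m; the calibration is good to about 2 mm. The wrist camera is an equidistant fisheye: a pixel r from the principal point sees the ray r / f radians off the axis. A picture is of the moment at which its call begins: read the wrist's pose just before it. There is no depth.
- bot.close_job(): hands the job in; it is judged then, once.
The state is a dict: "clock": time; "joint_positions": joint angles; "dq": joint speeds; "joint_torque": joint torques, N m; "position": TCP position; "orientation": TCP orientation; "ft_force": force on the tool from outside, world axes, zero at the start; "torque": the same for the moment, N m; "width": opening from 0.0 (shut) to 1.0 (fully open); "finger_force": force on a finger pad.
Only numpy, scipy, OpenCV 4.12 (cv2) and the standard library are available. Lean on these libraries where they do the work, as an engineer would, in place of code of your own. Each camera call takes 0.05 s, during which the arm holds its last target. There are 200 camera calls.

### The job

Press the front of the low drawer box and let go so that the drawer springs fully out, then lay every loose utensil from the counter flat in an empty compartment of its own, head to the back of the drawer and handle to the front, leaving the knife in the compartment it is in. Then push the drawer home until its push-push latch catches, and check that it stays shut with everything lying flat; leave the oil bottle, mug and jar where they stand.

Things in the scene. Friction and masses are not known exactly. Their poses are not given: they have to be found in the camera images.
- box: Low plywood box 228 deep x 300 wide x 78 mm high, fixed to the counter, open at the front, with one drawer. Origin: on the counter under the middle of the shut drawer's front face; x points inwards from the front to the back, y to the left seen from the robot, z up. The carcass begins at x = 12 mm.
- drawer (a joint): Drawer position in m: 0 = latched shut (rests within 2 mm of it), 0.16 = fully out; it slides along the box's -x. Push-push latch: press the shut front to its stop at -0.0085 (7.5 mm is enough), let go, and a spring (5 N shut, 3 N out, plus 1 N per 5 cm/s) slides it out in 2 s. To shut: push in past 0 to the same stop, let go; it settles at 0. Pressing again opens it again.
- front (a point): Middle of the drawer's white, handleless front panel, on its outer face, moving with the drawer. The panel is 276 mm wide and 56 mm high (from 11 to 67 mm above the counter) and, latched, stands 12 mm proud of the box. Axes as the box's.
- comp0 (a point): Middle of the floor of drawer compartment 0 (0 leftmost, 4 rightmost seen from the robot), moves with the drawer, 15 mm above the counter. Axes as the box's. Clear space 158 mm (x) by 50 mm (y), pitch 53 mm; above the floor, dividers and drawer sides are 8 mm high, the back wall 26 mm, the front panel 52 mm. Fully out, all are open from above.
- comp1 (a point): Middle of the floor of drawer compartment 1 (0 leftmost, 4 rightmost seen from the robot), moves with the drawer, 15 mm above the counter. Axes as the box's. Clear space 158 mm (x) by 50 mm (y), pitch 53 mm; above the floor, dividers and drawer sides are 8 mm high, the back wall 26 mm, the front panel 52 mm. Fully out, all are open from above.
- comp2 (a point): Middle of the floor of drawer compartment 2 (0 leftmost, 4 rightmost seen from the robot), moves with the drawer, 15 mm above the counter. Axes as the box's. Clear space 158 mm (x) by 50 mm (y), pitch 53 mm; above the floor, dividers and drawer sides are 8 mm high, the back wall 26 mm, the front panel 52 mm. Fully out, all are open from above.
- comp3 (a point): Middle of the floor of drawer compartment 3 (0 leftmost, 4 rightmost seen from the robot), moves with the drawer, 15 mm above the counter. Axes as the box's. Clear space 158 mm (x) by 50 mm (y), pitch 53 mm; above the floor, dividers and drawer sides are 8 mm high, the back wall 26 mm, the front panel 52 mm. Fully out, all are open from above.
- comp4 (a point): Middle of the floor of drawer compartment 4 (0 leftmost, 4 rightmost seen from the robot), moves with the drawer, 15 mm above the counter. Axes as the box's. Clear space 158 mm (x) by 50 mm (y), pitch 53 mm; above the floor, dividers and drawer sides are 8 mm high, the back wall 26 mm, the front panel 52 mm. Fully out, all are open from above.
- turner: Small slotted turner (square flat blade), 140 mm long. Wooden handle 16 mm wide, 18 mm high, x from -70 to +20 mm; steel head 4 mm thick, 44 mm wide, x from +20 to +70 mm (+x points to the head). Origin: mid-length on the underside, balance point within 15 mm; z up when flat. 70 g. Lies on the counter beside the box; may be absent.
- turner_head (a point): Middle of the turner's head, 50 mm from its origin along x, on the underside.
- spoon: Small serving spoon (round bowl, 7 mm high at the rim), 140 mm long. Wooden handle 16 mm wide, 18 mm high, x from -70 to +20 mm; steel head 4 mm thick, 38 mm wide, x from +20 to +70 mm (+x points to the head). Origin: mid-length on the underside, balance point within 15 mm; z up when flat. 70 g. Lies on the counter beside the box; may be absent.
- spoon_head (a point): Middle of the spoon's head, 50 mm from its origin along x, on the underside.
- fork: Small serving fork (three wide tines), 140 mm long. Wooden handle 16 mm wide, 18 mm high, x from -70 to +20 mm; steel head 4 mm thick, 36 mm wide, x from +20 to +70 mm (+x points to the head). Origin: mid-length on the underside, balance point within 15 mm; z up when flat. 70 g. Lies on the counter beside the box; may be absent.
- fork_head (a point): Middle of the fork's head, 50 mm from its origin along x, on the underside.
- scraper: Small scraper (flat blade widening to the end), 140 mm long. Wooden handle 16 mm wide, 18 mm high, x from -70 to +20 mm; steel head 4 mm thick, 40 mm wide, x from +20 to +70 mm (+x points to the head). Origin: mid-length on the underside, balance point within 15 mm; z up when flat. 70 g. Lies on the counter beside the box; may be absent.
- scraper_head (a point): Middle of the scraper's head, 50 mm from its origin along x, on the underside.
- knife0: Table knife with a black handle (14 wide, 12 mm high) and a steel blade, 135 mm long, that already lies in compartment 0, blade to the back. Origin under its middle, x to the blade. Only one of the five knives is present.
- knife1: Table knife with a black handle (14 wide, 12 mm high) and a steel blade, 135 mm long, that already lies in compartment 1, blade to the back. Origin under its middle, x to the blade. Only one of the five knives is present.
- knife2: Table knife with a black handle (14 wide, 12 mm high) and a steel blade, 135 mm long, that already lies in compartment 2, blade to the back. Origin under its middle, x to the blade. Only one of the five knives is present.
- knife3: Table knife with a black handle (14 wide, 12 mm high) and a steel blade, 135 mm long, that already lies in compartment 3, blade to the back. Origin under its middle, x to the blade. Only one of the five knives is present.
- knife4: Table knife with a black handle (14 wide, 12 mm high) and a steel blade, 135 mm long, that already lies in compartment 4, blade to the back. Origin under its middle, x to the blade. Only one of the five knives is present.
- oil: Bystander: green bottle, 64 mm across, 200 mm high, beyond the work on the right. Origin under its middle.
- mug: Bystander: white mug, 80 mm across, 90 mm high, beyond the work on the left. Origin under its middle.
- jar: Bystander: glass jar with steel lid, 60 mm across, 80 mm high, on top of the box towards the back. Origin under its middle.
There are look-alikes about, which are no part of the job. What is shaped like the fork but green or turquoise is not meant.

How it is judged:
On the way, in this order (a step that is already met when the one before it is completed fails the run):
1. the drawer has sprung fully out (value of joint drawer above 0.15 m), for 0.2 s.
2. every utensil lies flat in a compartment of the open drawer, head to the back (value of joint drawer above 0.1 m and x of turner in the frame of comp2 between -0.014 and 0.014 m and z of turner in the frame of comp2 between -0.005 and 0.005 m and angle between each of turner, spoon, fork, scraper, knife0, knife1, knife2, knife3, knife4's own z axis and vertical below 0.1 rad and angle between the x axis of each of turner, spoon, fork, scraper and the x axis of comp2, either way round below 0.2 rad and x of each of turner_head, spoon_head, fork_head, scraper_head in the frame of comp2 above 0.03 m and (y of turner in the frame of comp0 between -0.014 and 0.014 m or y of turner in the frame of comp1 between -0.014 and 0.014 m or y of turner in the frame of comp2 between -0.014 and 0.014 m or y of turner in the frame of comp3 between -0.014 and 0.014 m or y of turner in the frame of comp4 between -0.014 and 0.014 m) and x of spoon in the frame of comp2 between -0.014 and 0.014 m and z of spoon in the frame of comp2 between -0.005 and 0.005 m and (y of spoon in the frame of comp0 between -0.014 and 0.014 m or y of spoon in the frame of comp1 between -0.014 and 0.014 m or y of spoon in the frame of comp2 between -0.014 and 0.014 m or y of spoon in the frame of comp3 between -0.014 and 0.014 m or y of spoon in the frame of comp4 between -0.014 and 0.014 m) and x of fork in the frame of comp2 between -0.014 and 0.014 m and z of fork in the frame of comp2 between -0.005 and 0.005 m and (y of fork in the frame of comp0 between -0.014 and 0.014 m or y of fork in the frame of comp1 between -0.014 and 0.014 m or y of fork in the frame of comp2 between -0.014 and 0.014 m or y of fork in the frame of comp3 between -0.014 and 0.014 m or y of fork in the frame of comp4 between -0.014 and 0.014 m) and x of scraper in the frame of comp2 between -0.014 and 0.014 m and z of scraper in the frame of comp2 between -0.005 and 0.005 m and (y of scraper in the frame of comp0 between -0.014 and 0.014 m or y of scraper in the frame of comp1 between -0.014 and 0.014 m or y of scraper in the frame of comp2 between -0.014 and 0.014 m or y of scraper in the frame of comp3 between -0.014 and 0.014 m or y of scraper in the frame of comp4 between -0.014 and 0.014 m) and y of knife0 in the frame of comp0 between -0.022 and 0.022 m and z of knife0 in the frame of comp0 between -0.005 and 0.005 m and y of knife1 in the frame of comp1 between -0.022 and 0.022 m and z of knife1 in the frame of comp1 between -0.005 and 0.005 m and y of knife2 in the frame of comp2 between -0.022 and 0.022 m and z of knife2 in the frame of comp2 between -0.005 and 0.005 m and y of knife3 in the frame of comp3 between -0.022 and 0.022 m and z of knife3 in the frame of comp3 between -0.005 and 0.005 m and y of knife4 in the frame of comp4 between -0.022 and 0.022 m and z of knife4 in the frame of comp4 between -0.005 and 0.005 m), for 0.3 s.
At the end, for the whole second after the job is handed in: Drawer latched shut (within 5 mm, at rest). Every utensil present lies flat in a compartment of its own (within 14 mm of its middle both ways, 5 mm in height, 0.1 rad tilt, 0.2 rad of its direction), head to the back. The knife lies flat in its own compartment (value of joint drawer between -0.005 and 0.005 m and velocity of joint drawer between -0.01 and 0.01 m/s and x of turner in the frame of comp2 between -0.014 and 0.014 m and z of turner in the frame of comp2 between -0.005 and 0.005 m and angle between each of turner, spoon, fork, scraper, knife0, knife1, knife2, knife3, knife4's own z axis and vertical below 0.1 rad and angle between the x axis of each of turner, spoon, fork, scraper and the x axis of comp2, either way round below 0.2 rad and x of each of turner_head, spoon_head, fork_head, scraper_head in the frame of comp2 above 0.03 m and (y of turner in the frame of comp0 between -0.014 and 0.014 m or y of turner in the frame of comp1 between -0.014 and 0.014 m or y of turner in the frame of comp2 between -0.014 and 0.014 m or y of turner in the frame of comp3 between -0.014 and 0.014 m or y of turner in the frame of comp4 between -0.014 and 0.014 m) and x of spoon in the frame of comp2 between -0.014 and 0.014 m and z of spoon in the frame of comp2 between -0.005 and 0.005 m and (y of spoon in the frame of comp0 between -0.014 and 0.014 m or y of spoon in the frame of comp1 between -0.014 and 0.014 m or y of spoon in the frame of comp2 between -0.014 and 0.014 m or y of spoon in the frame of comp3 between -0.014 and 0.014 m or y of spoon in the frame of comp4 between -0.014 and 0.014 m) and x of fork in the frame of comp2 between -0.014 and 0.014 m and z of fork in the frame of comp2 between -0.005 and 0.005 m and (y of fork in the frame of comp0 between -0.014 and 0.014 m or y of fork in the frame of comp1 between -0.014 and 0.014 m or y of fork in the frame of comp2 between -0.014 and 0.014 m or y of fork in the frame of comp3 between -0.014 and 0.014 m or y of fork in the frame of comp4 between -0.014 and 0.014 m) and x of scraper in the frame of comp2 between -0.014 and 0.014 m and z of scraper in the frame of comp2 between -0.005 and 0.005 m and (y of scraper in the frame of comp0 between -0.014 and 0.014 m or y of scraper in the frame of comp1 between -0.014 and 0.014 m or y of scraper in the frame of comp2 between -0.014 and 0.014 m or y of scraper in the frame of comp3 between -0.014 and 0.014 m or y of scraper in the frame of comp4 between -0.014 and 0.014 m) and y of knife0 in the frame of comp0 between -0.022 and 0.022 m and z of knife0 in the frame of comp0 between -0.005 and 0.005 m and y of knife1 in the frame of comp1 between -0.022 and 0.022 m and z of knife1 in the frame of comp1 between -0.005 and 0.005 m and y of knife2 in the frame of comp2 between -0.022 and 0.022 m and z of knife2 in the frame of comp2 between -0.005 and 0.005 m and y of knife3 in the frame of comp3 between -0.022 and 0.022 m and z of knife3 in the frame of comp3 between -0.005 and 0.005 m and y of knife4 in the frame of comp4 between -0.022 and 0.022 m and z of knife4 in the frame of comp4 between -0.005 and 0.005 m and linear speed of each of turner, spoon, fork, scraper below 0.02 m/s); the robot touches nothing.
It fails at once if the oil is moved by more than 30 mm (distance of oil from where it was at the start of the episode above 0.03 m).
It fails at once if the mug is moved by more than 30 mm (distance of mug from where it was at the start of the episode above 0.03 m).
It fails at once if the jar is moved by more than 30 mm (distance of jar from where it was at the start of the episode above 0.03 m).
Of turner, spoon, fork, scraper only 3 to 4 are there at a start; the rules pass over those that are not, and their reading is None.
Of knife0, knife1, knife2, knife3, knife4 only 1 to 1 are there at a start; the rules pass over those that are not, and their reading is None.
At some moment in a run one of turner, spoon, fork, scraper may be knocked a few centimetres aside while the robot is not near it.
Once in a run the grip may slacken for a moment while it holds something.
It also fails if it takes over 210 s, if anything falls off the work surface, if the arm or the gripper's body presses on something with over 40 N, if the wrist force passes 120 N, or if a joint passes its speed limit or range.

## Working session

There is one attempt and no reset: what is moved stays moved. The work goes in short steps, Python scripts to look and compute and a tool call to move; the robot and the scene stay as the last step left them, time stands still between calls to the robot, and variables do not carry over. Pictures are saved under pics/ and viewed, at most 14 in all, crops included, and the job is handed in when it is done.

Besides the shell and the picture viewer there is one more tool, called after ">>>" as name(argument=value, ...) on one line, values as JSON. servo_tool: Moves the arm, as the interface text tells. Its arguments: {"type":"object","properties":{"motion":{"type":"array"},"squeeze":{"type":"number"}},"required":["motion"]}

```bash
mkdir -p pics
python3 - <<'E'
from rig import bot, read_camera
import cv2,pickle
s=bot.state();print(s['clock'],s['position'],s['orientation'],s['width'],bot.pinch_z)
d={}
for n in ('scene','top'):
    c=read_camera(n);d[n]=c;cv2.imwrite(f'pics/{n}0.png',c['pixels'][:,:,::-1]);print(n,c['camera_matrix'].tolist(),c['R'].tolist(),c['t'])
pickle.dump(d,open('cal.pkl','wb'))
E
```

```text
0.0 [ 0.21088089 -0.61401503  0.21749568] [ 9.86346891e-01  1.64676022e-01 -2.28252642e-04 -1.25114062e-03] 1.0016249134671595 0.0188
scene [[489.7773403625586, 0.0, 326.1825278414257], [0.0, 489.7773403625586, 242.3893026310207], [0.0, 0.0, 1.0]] [[-0.3630985773269795, 0.9316368932814787, 0.014564416224439547], [0.7875491920526035, 0.3152196950939262, -0.5295307487976348], [-0.4979213725483323, -0.18080166730903607, -0.8481657054242747]] [ 0.17148779 -0.3560621   1.72668004]
top [[461.03726542041545, 0.0, 316.2431576503553], [0.0, 461.03726542041545, 242.99668827834728], [0.0, 0.0, 1.0]] [[-0.025999419182675343, -0.9994418457042383, -0.020976826677764338], [-0.9851836750933171, 0.029175627968729145, -0.16900268951189945], [0.16952037202586803, 0.016272055430576058, -0.9853923399744263]] [0.02909102 0.48590281 1.15231545]
```

View pics/top0.png

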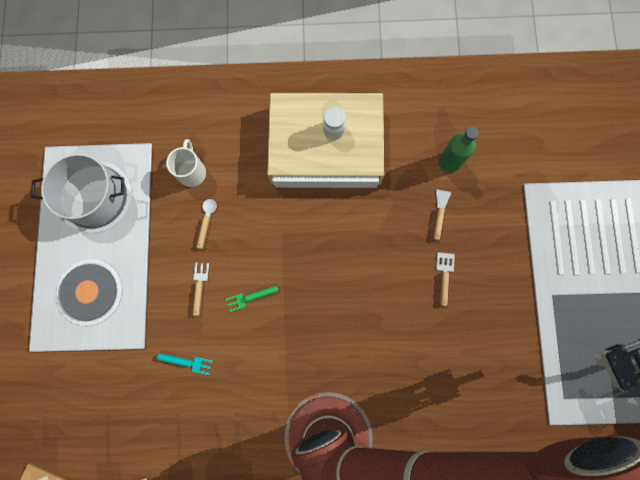

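View pics/scene0.png

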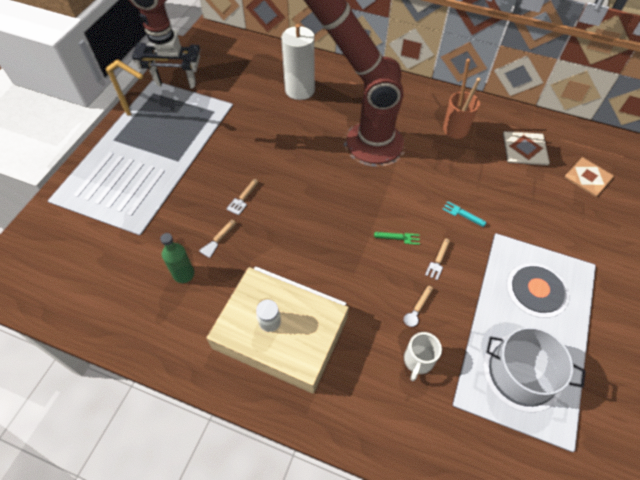

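Top view: spoon (206,222), fork (200,288), scraper (441,214), turner (445,278), box lid corners about (270,94)-(384,176). The green fork (252,298) and turquoise fork (185,363) are decoys.

```bash
cat > h.py <<'E'
import numpy as np,cv2,pickle
from scipy.spatial.transform import Rotation as Ro
def ray(c,uv,z):
    "fixed camera pixels -> world on plane z"
    uv=np.atleast_2d(uv).astype(float);K=c['camera_matrix'];R=np.array(c['R']);t=np.array(c['t'])
    d=np.c_[uv,np.ones(len(uv))]@np.linalg.inv(K).T@R;o=-R.T@t
    return o+d*((z-o[2])/d[:,2])[:,None]
def tan(img):
    h=cv2.cvtColor(img,cv2.COLOR_RGB2HSV);return cv2.inRange(h,(10,60,150),(28,200,255))
def steel(img):
    h=cv2.cvtColor(img,cv2.COLOR_RGB2HSV);return cv2.inRange(h,(0,0,110),(180,60,255))
def big(m):
    n,l,s,c=cv2.connectedComponentsWithStats(m)
    i=1+np.argmax(s[1:,4]);return np.argwhere(l==i)[:,::-1],s[i,4]
ROI=dict(spoon=(180,190,235,258),fork=(180,255,222,322),scraper=(422,183,460,246),turner=(425,248,465,312))
def utensil(c,roi):
    x0,y0,x1,y1=roi;im=c['pixels'][y0:y1,x0:x1]
    hp,na=big(tan(im));sp,nb=big(steel(im))
    H=ray(c,hp+[x0,y0],.014)[:,:2];S=ray(c,sp+[x0,y0],.004)[:,:2]
    hm=H.mean(0);sm=S.mean(0);u=np.linalg.svd(H-hm,full_matrices=False)[2][0]
    if u@(sm-hm)<0:u=-u
    # handle centre is at -25 of origin
    p=(H-hm)@u;mid=hm+u*(p.min()+p.max())/2
    return mid,mid+.025*u,np.degrees(np.arctan2(u[1],u[0])),na,nb,np.ptp(p),sm
E
python3 - <<'E'
from h import *
d=pickle.load(open('cal.pkl','rb'));c=d['top']
for k,r in ROI.items():
    m,o,a,na,nb,L,sm=utensil(c,r);print(k,'handle',m.round(4),'orig',o.round(4),'ang',a.round(1),na,nb,L.round(3),'head',sm.round(3), np.linalg.norm(sm-o).round(3))
im=c['pixels'];m=np.zeros(im.shape[:2],np.uint8);m[85:182,262:392]=tan(im)[85:182,262:392]
h=cv2.cvtColor(im,cv2.COLOR_RGB2HSV);print(h[110,290],h[165,290],h[182,320])
m=cv2.inRange(h,(15,30,130),(35,160,255));m[:85]=0;m[190:]=0;m[:,:262]=0;m[:,392:]=0
p,n=big(m);q=cv2.boxPoints(cv2.minAreaRect(cv2.convexHull(p.astype(np.int32))));print(n,q);
ap=cv2.approxPolyDP(cv2.convexHull(p.astype(np.int32)),6,True)[:,0];print(ap)
w=ray(c,ap,.078);print(w.round(4))
E
```

```text
spoon handle [0.5302 0.3185] orig [0.5546 0.3133] ang -11.9 198 194 0.087 head [0.602 0.306] 0.048
fork handle [0.3548 0.3301] orig [0.3797 0.328 ] ang -4.7 215 211 0.088 head [0.422 0.326] 0.042
scraper handle [ 0.5354 -0.3125] orig [ 0.5597 -0.3183] ang -13.5 169 215 0.085 head [ 0.607 -0.327] 0.048
turner handle [ 0.3622 -0.3152] orig [ 0.387  -0.3182] ang -7.0 175 296 0.086 head [ 0.432 -0.322] 0.046
[ 23  71 227] [ 24  73 227] [ 45   9 113]
9012 [[267.  92.]
 [384.  92.]
 [384. 175.]
 [267. 175.]]
[[384 174]
 [269 175]
 [269  94]
 [382  93]]
[[ 0.6548 -0.1636  0.078 ]
 [ 0.6619  0.1322  0.078 ]
 [ 0.8865  0.1303  0.078 ]
 [ 0.8782 -0.1697  0.078 ]]
```

>>> servo_tool(motion=[0.025, 0.04, 0, -1.4, 0, 0.025, 0.04, 0, -1.4, 0, 0.025, 0.04, 0, -1.4, 0, 0.025, 0.04, 0, -1.4, 0, 0.025, 0.04, 0, -1.4, 0], squeeze=20)

```text
clock: 0.6
position: [0.3367, -0.4128, 0.2183]
orientation: [0.995, 0.104, -0.0, -0.0]
ft_force: [0.7, -0.5, -0.9]
width: 0.617
finger_force: 0.0
```

>>> servo_tool(motion=[0.025, 0.04, 0, -1.4, 0, 0.025, 0.04, 0, -1.4, 0, 0.025, 0.04, 0, -1.4, 0, 0.025, 0.04, 0, -1.4, 0, 0.025, 0.04, 0, -1.4, 0])

```text
clock: 1.1
position: [0.4616, -0.2129, 0.2184]
orientation: [0.999, 0.043, -0.0, -0.0]
ft_force: [0.1, -0.6, -0.5]
width: 0.19
finger_force: 0.0
```

>>> servo_tool(motion=[0.025, 0.04, 0, -1.4, 0, 0.025, 0.04, 0, -1.4, 0, 0.025, 0.04, 0, -1.4, 0, 0.015, 0.04, 0, -1.4, 0, 0, 0.038, 0, -0.8, 0])

```text
clock: 1.6
position: [0.5527, -0.0142, 0.218]
orientation: [1.0, -0.012, 0.0, -0.0]
ft_force: [0.4, 0.3, 0.3]
width: 0.005
finger_force: 0.0
```

>>> servo_tool(motion=[0.01, 0, -0.045, 0, 0, 0.01, 0, -0.045, 0, 0, 0.01, 0, -0.045, 0, 0, 0.01, 0, -0.043, 0, 0, 0.02, 0, 0, 0, 0])

```text
clock: 2.1
position: [0.6046, -0.0166, 0.0335]
orientation: [1.0, -0.012, -0.008, 0.0]
ft_force: [-0.3, -0.1, -0.1]
width: 0.006
finger_force: 0.0
```

>>> servo_tool(motion=[0.01, 0, 0, 0, 0, 0.005, 0, 0, 0, 0, 0.003, 0, 0, 0, 0, 0.003, 0, 0, 0, 0])

```text
clock: 2.5
position: [0.6318, -0.0168, 0.0408]
orientation: [1.0, -0.013, -0.0, -0.0]
ft_force: [0.1, 0.7, -1.2]
width: 0.005
finger_force: 0.0
```

>>> servo_tool(motion=[0.003, 0, 0, 0, 0, 0.003, 0, 0, 0, 0])

```text
clock: 2.7
position: [0.6359, -0.0168, 0.0408]
orientation: [1.0, -0.013, -0.003, 0.0]
ft_force: [-5.6, -0.4, 4.1]
width: 0.001
finger_force: 2.9
```

>>> servo_tool(motion=[0.003, 0, 0, 0, 0, 0.003, 0, 0, 0, 0])

```text
clock: 2.9
position: [0.6407, -0.0169, 0.0405]
orientation: [1.0, -0.013, -0.004, 0.0]
ft_force: [-6.8, -1.2, 5.0]
width: 0.004
finger_force: 3.3
```

>>> servo_tool(motion=[0.003, 0, 0, 0, 0, 0.002, 0, 0, 0, 0])

```text
clock: 3.1
position: [0.6448, -0.0171, 0.0405]
orientation: [1.0, -0.013, -0.005, 0.0]
ft_force: [-9.1, 0.9, 7.5]
width: 0.001
finger_force: 4.7
```

>>> servo_tool(motion=[0.002, 0, 0, 0, 0, 0, 0, 0, 0, 0])

```text
clock: 3.3
position: [0.6448, -0.017, 0.0403]
orientation: [1.0, -0.013, -0.007, 0.0]
ft_force: [-10.8, -0.3, 8.4]
width: 0.003
finger_force: 5.5
```

>>> servo_tool(motion=[-0.05, 0, 0, 0, 0, -0.05, 0, 0, 0, 0, -0.01, 0, 0.045, 0, 0, 0, 0, 0.05, 0, 0.5, 0, -0.04, 0.03, 0, 0.5])

```text
clock: 3.8
position: [0.543, -0.0497, 0.1694]
orientation: [1.0, -0.006, 0.003, -0.003]
ft_force: [1.0, 0.3, -0.6]
width: 0.131
finger_force: 0.0
```

>>> servo_tool(motion=[0, -0.05, 0.02, 0, 0.5, 0, -0.05, 0.02, 0, 0.5, 0, -0.05, 0, 0, 0.5, 0, -0.05, 0, 0, 0.5, 0, -0.045, 0, -2.4, 0.5])

```text
clock: 4.3
position: [0.5409, -0.2977, 0.2035]
orientation: [0.999, -0.035, 0.001, 0.001]
ft_force: [0.6, -0.3, -1.2]
width: 0.494
finger_force: 0.0
```

>>> servo_tool(motion=[0, -0.015, 0, -4, 0.5, 0, 0, 0, -4, 0.5, 0, 0, 0, -1.5, 0.5, 0, 0, 0, 0, 0.5, 0, 0, 0, 0, 0.5])

```text
clock: 4.8
position: [0.5415, -0.3086, 0.2029]
orientation: [0.993, -0.115, 0.0, -0.0]
ft_force: [0.2, 0.0, -0.3]
width: 0.495
finger_force: 0.0
```

>>> servo_tool(motion=[0, 0, 0, 0, 0.5, 0, 0, 0, 0, 0.5, 0, 0, 0, 0, 0.5, 0, 0, 0, 0, 0.5, 0, 0, 0, 0, 0.5])

```text
clock: 5.3
position: [0.5411, -0.3096, 0.2028]
orientation: [0.993, -0.116, 0.0, -0.0]
ft_force: [-0.2, -0.3, -0.0]
width: 0.5
finger_force: 0.0
```

Run:
```python
from rig import bot, read_camera
import cv2
from h import *
s=bot.state();print(s['clock'],s['position'],s['orientation'],s['width'])
w=read_camera('wrist');c=read_camera('top');pickle.dump((s,w,c),open('p1.pkl','wb'))
print(w['camera_matrix'],w['T_tool_cam'])
a=w['pixels'];b=cv2.resize(c['pixels'][80:320,170:470],(600,480))
cv2.imwrite('pics/w1.png',a[:,:,::-1]);cv2.imwrite('pics/t1.png',b[:,:,::-1])
```

```text
5.3 [ 0.54112156 -0.30956891  0.20277987] [ 9.93233063e-01 -1.16138207e-01  1.62277849e-05 -7.28727000e-06] 0.4996133256506782
[[371.64829954   0.         319.74412063]
 [  0.         371.64829954 243.81069138]
 [  0.           0.           1.        ]] [[ 8.49780735e-04 -9.59082415e-01 -2.83125765e-01  7.93251235e-02]
 [ 9.99999638e-01  8.02531783e-04  2.82864779e-04  2.84943629e-04]
 [-4.40732112e-05 -2.83125903e-01  9.59082750e-01 -1.66026914e-01]
 [ 0.00000000e+00  0.00000000e+00  0.00000000e+00  1.00000000e+00]]
```

View pics/t1.png

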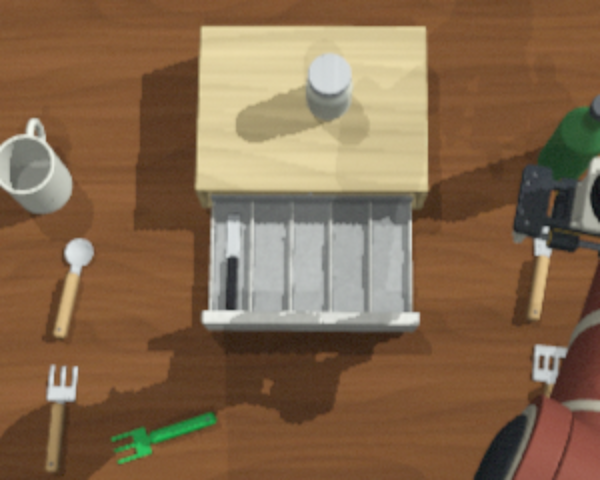

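View pics/w1.png

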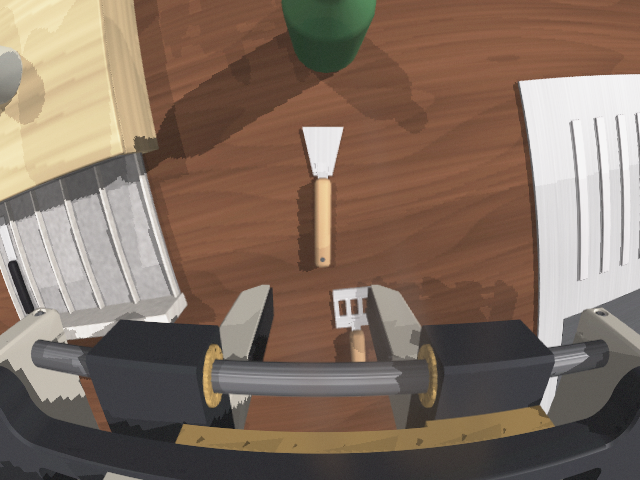

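The drawer is fully out; the knife is in compartment 0 (leftmost), and 1–4 are empty. The wrist view shows the scraper handle at (323,222) and the turner behind the fingers.

```bash
cat >> h.py <<'E'
def wray(s,w,uv,z):
    uv=np.atleast_2d(uv).astype(float);K=w['camera_matrix'];q=(uv-[K[0,2],K[1,2]])/K[0,0]
    th=np.linalg.norm(q,axis=1);d=np.c_[q*(np.sin(th)/np.maximum(th,1e-9))[:,None],np.cos(th)]
    T=np.array(w['T_tool_cam']);R=Ro.from_quat(s['orientation']).as_matrix()
    d=d@T[:3,:3].T@R.T;o=R@T[:3,3]+s['position']
    return o+d*((z-o[2])/d[:,2])[:,None]
def wutensil(s,w,roi):
    "handle from wrist picture"
    x0,y0,x1,y1=roi;hp,na=big(tan(w['pixels'][y0:y1,x0:x1]))
    H=wray(s,w,hp+[x0,y0],.016)[:,:2];q=cv2.minAreaRect((H*1e4).astype(np.float32))
    hm=np.array(q[0])/1e4;u=np.linalg.svd(H-H.mean(0),full_matrices=False)[2][0]
    if u[0]<0:u=-u
    return hm,hm+.025*u,np.degrees(np.arctan2(u[1],u[0])),na,np.array(q[1])/1e4
E
python3 - <<'E'
from h import *
s,w,c=pickle.load(open('p1.pkl','rb'))
print('scraper wrist',wutensil(s,w,(295,170,350,272)))
print('front outer top',ray(c,[[272.5,242.5],[379,240.5]],.067).round(4))
f=lambda p:np.array(p)/2+[170,80]
print('div',ray(c,[f((x,258)) for x in(212,250,290,330,371,411)],.023).round(4))
print('backs of comps z.015: inner front',ray(c,[f((312,314)),f((312,200))],.067).round(4))
# wrist view: divider points near the back & front of comps
print('wrist div4 right side',wray(s,w,[[136,155],[180,300],[100,165],[142,305]],.023).round(4))
C=-np.array(c['R']).T@c['t'];print('cam',C)
print('oil base~',wray(s,w,[[328,72]],0))
E
```

```text
scraper wrist (array([ 0.53643833, -0.31245862]), array([ 0.56079826, -0.31807945]), np.float64(-12.99307122152649), np.int32(1274), array([0.01436595, 0.0885494 ]))
front outer top [[ 0.4867  0.1262  0.067 ]
 [ 0.4839 -0.1437  0.067 ]]
div [[ 0.585   0.1209  0.023 ]
 [ 0.5834  0.0701  0.023 ]
 [ 0.5817  0.0168  0.023 ]
 [ 0.5801 -0.0364  0.023 ]
 [ 0.5784 -0.0909  0.023 ]
 [ 0.5767 -0.1439  0.023 ]]
backs of comps z.015: inner front [[ 0.4969 -0.01    0.067 ]
 [ 0.6471 -0.0145  0.067 ]]
wrist div4 right side [[ 0.6516 -0.1468  0.023 ]
 [ 0.4921 -0.1436  0.023 ]
 [ 0.6554 -0.1008  0.023 ]
 [ 0.4951 -0.0941  0.023 ]]
cam [ 0.28411893 -0.00385227  1.21821193]
oil base~ [[ 0.6799779  -0.35099147  0.        ]]
```

>>> servo_tool(motion=[0.02, -0.0085, -0.04, 0.3, 0.5, 0, 0, -0.045, 0, 0.5, 0, 0, -0.045, 0, 0.5, 0, 0, -0.04, 0, 0.5, 0, 0, -0.023, 0, 0.5], squeeze=25)

```text
clock: 5.9
position: [0.5592, -0.3169, 0.006]
orientation: [0.994, -0.114, -0.003, -0.001]
ft_force: [0.2, 0.5, 0.2]
width: 0.505
finger_force: 0.0
```

>>> servo_tool(motion=[0, 0, 0, 0, 0.5, 0, 0, 0, 0, 0, 0, 0, 0, 0, 0, 0, 0, 0, 0, 0, 0, 0, 0, 0, 0])

```text
clock: 6.4
position: [0.562, -0.3186, 0.0114]
orientation: [0.994, -0.114, 0.001, 0.0]
ft_force: [0.7, 0.2, -0.4]
width: 0.207
finger_force: 0.0
```

>>> servo_tool(motion=[0, 0, 0.02, 0, 0, 0, 0, 0.04, 0, 0, 0, 0, 0.04, 0, 0, 0, 0, 0.04, 0, 0, 0, 0, 0, 0, 0])

```text
clock: 6.9
position: [0.565, -0.3204, 0.1573]
orientation: [0.993, -0.114, 0.007, 0.003]
ft_force: [0.9, -1.0, -0.7]
width: 0.163
finger_force: 25.0
```

>>> servo_tool(motion=[0.002, 0.04, 0, 2.4, 0, 0.002, 0.04, 0, 2.4, 0, 0.002, 0.04, 0, 2.4, 0, 0.002, 0.04, 0, 2.4, 0, 0.002, 0.04, 0, 2.1, 0])

```text
clock: 7.4
position: [0.5705, -0.1164, 0.1495]
orientation: [1.0, -0.011, -0.0, -0.0]
ft_force: [0.4, -0.6, -0.4]
width: 0.162
finger_force: 25.0
```

>>> servo_tool(motion=[0, 0, -0.04, 0, 0, 0, 0, -0.04, 0, 0, 0, 0, -0.02, 0, 0, 0, 0, 0, 0, 0, 0, 0, 0, 0, 0])

```text
clock: 7.9
position: [0.5709, -0.1181, 0.0499]
orientation: [1.0, -0.012, -0.0, -0.0]
ft_force: [0.3, -0.0, -0.4]
width: 0.161
finger_force: 25.0
```

```bash
cat > look.py <<'E'
import sys
from rig import bot, read_camera
from h import *
n=sys.argv[1];s=bot.state();w=read_camera('wrist');c=read_camera('top')
print(s['clock'],s['position'].round(4),'yaw',Ro.from_quat(s['orientation']).as_euler('ZYX',degrees=True)[0].round(2),s['width'],s['ft_force'])
pickle.dump((s,w,c),open(n+'.pkl','wb'));cv2.imwrite(f'pics/{n}.png',w['pixels'][:,:,::-1])
E
python3 look.py w2
```

```text
7.9 [ 0.5709 -0.1181  0.0499] yaw -1.35 0.16149689137650908 [ 0.304053   -0.04594455 -0.37305048]
```

View pics/w2.png

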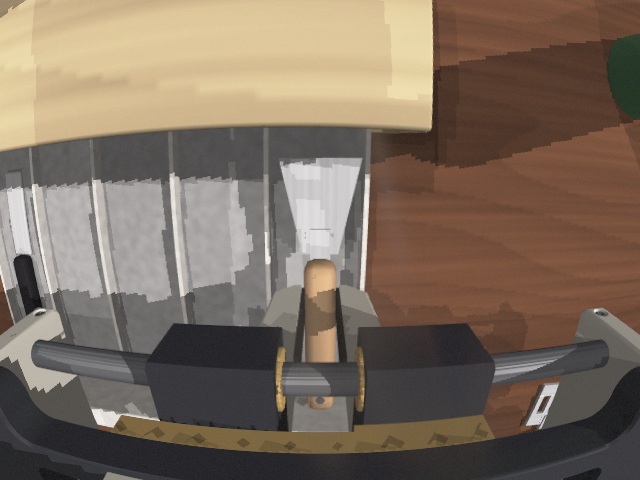

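Run:
```python
from h import *
s,w,c=pickle.load(open('w2.pkl','rb'))
print('div tops',wray(s,w,[[268,160],[268,230],[367,160],[362,230],[174,160]],.023).round(4))
print('head',wray(s,w,[[279,162],[362,158],[305,230],[334,230]],s['position'][2]-.008).round(4))
print('lid edge',wray(s,w,[[432,130],[100,150]],.078).round(4))
print('handle end',wray(s,w,[[320,260],],s['position'][2]+.008).round(4))
```

```text
div tops [[ 0.6391 -0.0933  0.023 ]
 [ 0.6016 -0.0914  0.023 ]
 [ 0.6379 -0.1446  0.023 ]
 [ 0.6004 -0.142   0.023 ]
 [ 0.6424 -0.0411  0.023 ]]
head [[ 0.6391 -0.1011  0.0419]
 [ 0.6401 -0.1399  0.0419]
 [ 0.6059 -0.1122  0.0419]
 [ 0.6056 -0.1263  0.0419]]
lid edge [[ 0.6532 -0.1627  0.078 ]
 [ 0.6521 -0.0293  0.078 ]]
handle end [[ 0.5959 -0.1193  0.0579]]
```

>>> servo_tool(motion=[0.001, 0.001, -0.01, 0, 0, 0, 0, -0.008, 0, 0, 0, 0, -0.003, 0, 0, 0, 0, 0, 0, 0])

```text
clock: 8.4
position: [0.5723, -0.117, 0.0302]
orientation: [1.0, -0.012, 0.0, -0.0]
ft_force: [-2.7, 0.9, 10.4]
width: 0.163
finger_force: 25.0
```

>>> servo_tool(motion=[0, 0, -0.002, 0, 0, 0, 0, 0, 0, 0])

```text
clock: 8.6
position: [0.574, -0.117, 0.03]
orientation: [1.0, -0.011, 0.002, 0.0]
ft_force: [-2.0, 2.2, 17.9]
width: 0.165
finger_force: 25.0
```

>>> servo_tool(motion=[0, 0, -0.001, 0, 0, 0, 0, 0, 0, 0])

```text
clock: 8.8
position: [0.5748, -0.1171, 0.03]
orientation: [1.0, -0.011, 0.003, 0.0]
ft_force: [-4.1, 0.2, 21.5]
width: 0.163
finger_force: 25.0
```

>>> servo_tool(motion=[-0.001, 0, 0.003, 0, 0, 0, 0, 0, 0, 0.35, 0, 0, 0, 0, 0.35, 0, 0, 0.03, 0, 0.5, 0, 0, 0.05, 0, 0.5])

```text
clock: 9.3
position: [0.5681, -0.1165, 0.1057]
orientation: [1.0, -0.012, -0.005, -0.001]
ft_force: [0.4, 0.2, -0.2]
width: 0.458
finger_force: 0.0
```

>>> servo_tool(motion=[-0.03, -0.04, 0.04, -1, 0.5, -0.03, -0.04, 0.02, -1, 0.5, -0.03, -0.04, 0, -1, 0.5, -0.03, -0.04, 0, -1, 0.5, -0.03, -0.04, 0, -1, 0.5])

```text
clock: 9.8
position: [0.4284, -0.3067, 0.1582]
orientation: [0.998, -0.056, -0.0, -0.0]
ft_force: [0.0, -1.8, 0.2]
width: 0.5
finger_force: 0.0
```

>>> servo_tool(motion=[-0.02, 0, 0, -0.5, 0.5, -0.02, 0, 0, 0, 0.5, 0, 0, 0, 0, 0.5, 0, 0, 0, 0, 0.5])

```text
clock: 10.2
position: [0.3905, -0.3053, 0.1584]
orientation: [0.998, -0.06, 0.0, -0.0]
ft_force: [-0.1, 0.3, 0.3]
width: 0.5
finger_force: 0.0
```

```bash
python3 look.py w3
```

```text
10.2 [ 0.3905 -0.3053  0.1584] yaw -6.84 0.5002274888315447 [-0.08514306  0.3074768   0.33169958]
```

View pics/w3.png

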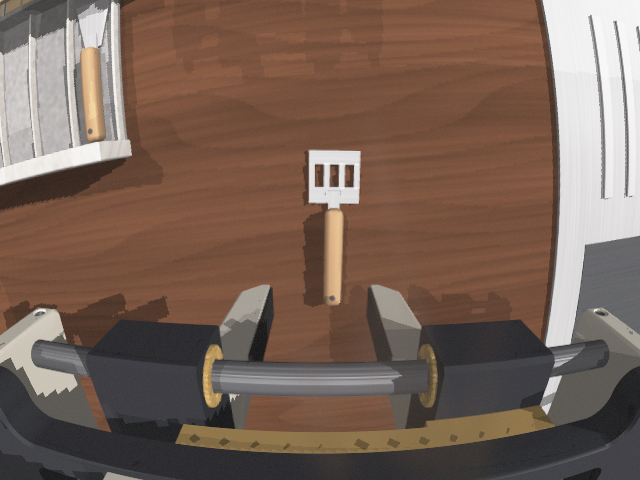

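Scraper is lying in compartment 4; the turner handle is at (333,257) in the wrist picture.

Run:
```python
from h import *
s,w,c=pickle.load(open('w3.pkl','rb'))
print('turner',wutensil(s,w,(310,200,360,312)))
print('scraper in drawer',wutensil(s,w,(76,40,110,146)))
print('top spoon',utensil(c,ROI['spoon'])[1:3],'fork',utensil(c,ROI['fork'])[1:3])
```

```text
turner (array([ 0.36447549, -0.31515598]), array([ 0.38928625, -0.31822618]), np.float64(-7.0541884854052626), np.int32(1453), array([0.01395714, 0.0891138 ]))
scraper in drawer (array([ 0.55001899, -0.11112446]), array([ 0.57501343, -0.11165207]), np.float64(-1.2092850379518458), np.int32(1686), array([0.02294539, 0.09153231]))
top spoon (array([0.55465806, 0.31340325]), np.float64(-11.881871113315954)) fork (array([0.37968093, 0.32794657]), np.float64(-4.723175762527152))
```

>>> servo_tool(motion=[-0.001, -0.013, -0.04, -0.2, 0.5, 0, 0, -0.045, 0, 0.5, 0, 0, -0.04, 0, 0.5, 0, 0, -0.02, 0, 0.5, 0, 0, -0.003, 0, 0.5])

```text
clock: 10.8
position: [0.3888, -0.3167, 0.0078]
orientation: [0.998, -0.06, -0.002, -0.002]
ft_force: [-0.1, -0.3, 0.8]
width: 0.502
finger_force: 0.0
```

>>> servo_tool(motion=[0, 0, 0, 0, 0, 0, 0, 0, 0, 0, 0, 0, 0, 0, 0, 0, 0, 0, 0, 0, 0, 0, 0, 0, 0])

```text
clock: 11.3
position: [0.3894, -0.3187, 0.0116]
orientation: [0.998, -0.061, 0.001, 0.0]
ft_force: [0.7, 1.3, 4.2]
width: 0.169
finger_force: 25.0
```

>>> servo_tool(motion=[0, 0, 0, 0, 0, 0, 0, 0.02, 0, 0, 0, 0, 0.04, 0, 0, 0, 0, 0.04, 0, 0, 0, 0, 0.03, 0, 0])

```text
clock: 11.8
position: [0.3891, -0.3188, 0.1428]
orientation: [0.998, -0.062, 0.001, 0.001]
ft_force: [0.1, -0.2, 0.1]
width: 0.169
finger_force: 25.0
```

>>> servo_tool(motion=[0.02, 0.03, 0, 0.6, 0, 0.02, 0.03, 0, 0.6, 0, 0.02, 0.03, 0, 0.6, 0, 0.02, 0.03, 0, 0.6, 0, 0.02, 0.03, 0, 0.6, 0])

```text
clock: 12.3
position: [0.4892, -0.1672, 0.1406]
orientation: [0.999, -0.035, -0.0, 0.0]
ft_force: [0.5, -0.5, -0.2]
width: 0.173
finger_force: 2.5
```

>>> servo_tool(motion=[0.02, 0.03, 0, 0.6, 0, 0.02, 0.03, 0, 0.6, 0, 0.02, 0.03, 0, 0.6, 0, 0.02, 0.013, 0, 0.6, 0, 0.006, 0, 0, 0.2, 0])

```text
clock: 12.8
position: [0.5766, -0.0616, 0.1404]
orientation: [1.0, -0.01, 0.001, -0.001]
ft_force: [0.8, 0.0, -0.2]
width: 0.172
finger_force: 25.0
```

>>> servo_tool(motion=[0, 0, -0.03, 0, 0, 0, 0, -0.03, 0, 0, 0, 0, -0.03, 0, 0, 0, 0, 0, 0, 0, 0, 0, 0, 0, 0])

```text
clock: 13.3
position: [0.574, -0.0668, 0.0508]
orientation: [1.0, -0.013, -0.001, 0.0]
ft_force: [0.7, -0.8, 0.0]
width: 0.167
finger_force: 25.0
```

```bash
python3 look.py w4
```

```text
13.3 [ 0.574  -0.0668  0.0508] yaw -1.55 0.1666175500404674 [ 0.72788504 -0.82836516  0.0375959 ]
```

View pics/w4.png

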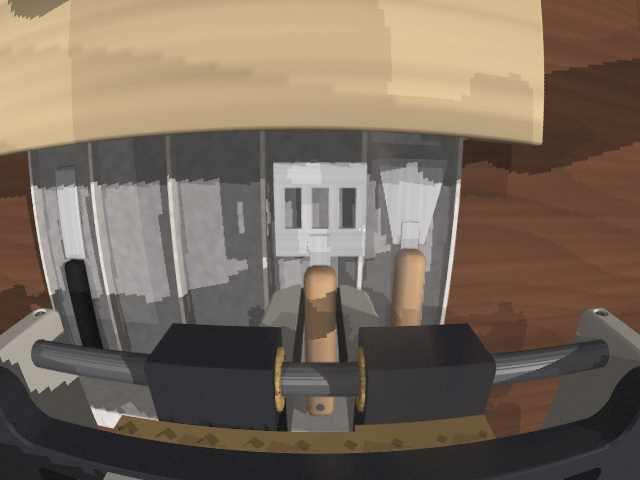

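Run:
```python
from h import *
s,w,c=pickle.load(open('w4.pkl','rb'))
print('div tops right edges',wray(s,w,[[267,150],[267,260],[365,150],[360,275],[465,150]],.023).round(4))
print('head',wray(s,w,[[274,163],[366,163],[274,257],[365,257]],s['position'][2]-.008).round(4))
print('lid edge',wray(s,w,[[542,143],[100,142]],.078).round(4))
```

```text
div tops right edges [[ 0.6475 -0.0418  0.023 ]
 [ 0.5874 -0.0384  0.023 ]
 [ 0.6461 -0.0927  0.023 ]
 [ 0.5771 -0.09    0.023 ]
 [ 0.647  -0.1481  0.023 ]]
head [[ 0.6418 -0.0477  0.0428]
 [ 0.6407 -0.0907  0.0428]
 [ 0.5956 -0.0452  0.0428]
 [ 0.5945 -0.0903  0.0428]]
lid edge [[ 0.6538 -0.1622  0.078 ]
 [ 0.6589  0.0219  0.078 ]]
```

>>> servo_tool(motion=[0.001, 0.0025, -0.01, 0, 0, 0, 0, -0.008, 0, 0, 0, 0, -0.003, 0, 0, 0, 0, 0, 0, 0])

```text
clock: 13.8
position: [0.5752, -0.0628, 0.0289]
orientation: [1.0, -0.012, -0.001, -0.0]
ft_force: [0.6, 0.4, -0.6]
width: 0.17
finger_force: 25.0
```

>>> servo_tool(motion=[0, 0, -0.002, 0, 0, 0, 0, 0, 0, 0])

```text
clock: 14.0
position: [0.5758, -0.063, 0.0275]
orientation: [1.0, -0.013, -0.0, -0.0]
ft_force: [0.5, -0.1, -1.2]
width: 0.17
finger_force: 25.0
```

>>> servo_tool(motion=[0, 0, -0.001, 0, 0, 0, 0, 0, 0, 0])

```text
clock: 14.2
position: [0.5761, -0.063, 0.0268]
orientation: [1.0, -0.013, 0.0, -0.0]
ft_force: [-0.1, -0.2, -0.2]
width: 0.169
finger_force: 25.0
```

>>> servo_tool(motion=[-0.001, -0.001, -0.001, 0, 0, 0, 0, -0.001, 0, 0])

```text
clock: 14.4
position: [0.5761, -0.0631, 0.0266]
orientation: [1.0, -0.012, 0.001, -0.001]
ft_force: [-3.0, 1.4, 16.7]
width: 0.166
finger_force: 25.0
```

>>> servo_tool(motion=[0, 0, -0.001, 0, 0, 0, 0, 0, 0, 0])

```text
clock: 14.6
position: [0.5763, -0.0631, 0.0266]
orientation: [1.0, -0.012, 0.002, -0.001]
ft_force: [-2.6, 1.6, 14.8]
width: 0.167
finger_force: 25.0
```

>>> servo_tool(motion=[0, 0, 0.001, 0, 0.35, 0, 0, 0, 0, 0.35, 0, 0, 0.005, 0, 0.35, 0, 0, 0.035, 0, 0.5, 0, 0, 0.05, 0, 0.5])

```text
clock: 15.1
position: [0.5723, -0.0639, 0.1128]
orientation: [1.0, -0.013, -0.004, -0.0]
ft_force: [1.3, 1.0, -0.4]
width: 0.47
finger_force: 0.0
```

>>> servo_tool(motion=[-0.005, 0.04, 0.03, -1, 0.5, -0.005, 0.04, 0.01, -1, 0.5, -0.005, 0.045, 0, -1, 0.5, -0.005, 0.045, 0, -1, 0.5, -0.005, 0.045, 0, -1, 0.5])

```text
clock: 15.6
position: [0.5494, 0.1523, 0.1546]
orientation: [0.998, -0.057, 0.0, 0.0]
ft_force: [0.4, -0.6, -0.0]
width: 0.498
finger_force: 0.0
```

>>> servo_tool(motion=[-0.005, 0.045, 0, -1.5, 0.5, -0.005, 0.045, 0, -1.5, 0.5, -0.005, 0.045, 0, -1.5, 0.5, 0, 0.025, 0, -1, 0.5, 0, 0, 0, 0, 0.5])

```text
clock: 16.1
position: [0.5326, 0.3171, 0.1538]
orientation: [0.995, -0.1, -0.001, -0.002]
ft_force: [0.4, 0.2, -0.7]
width: 0.499
finger_force: 0.0
```

>>> servo_tool(motion=[0, 0, 0, 0, 0.5, 0, 0, 0, 0, 0.5])

```text
clock: 16.3
position: [0.5355, 0.3082, 0.1542]
orientation: [0.994, -0.106, 0.0, 0.001]
ft_force: [0.7, -0.7, -0.4]
width: 0.5
finger_force: 0.0
```

```bash
python3 look.py w5
python3 - <<'E'
from h import *
s,w,c=pickle.load(open('w5.pkl','rb'))
try: print('spoon',wutensil(s,w,(280,150,370,310)))
except Exception as e: print(e)
f=c['pixels'];print('fork',utensil(c,ROI['fork'])[:3])
E
```

```text
16.3 [0.5355 0.3082 0.1542] yaw -12.11 0.4995079470466731 [ 0.68027252 -0.69035853 -0.42123986]
spoon (array([0.53200039, 0.31878689]), array([0.55648816, 0.31375212]), np.float64(-11.618304251471), np.int32(1681), array([0.01467664, 0.08959527]))
fork (array([0.38217808, 0.32706987]), array([0.40712264, 0.32873391]), np.float64(3.816518323930639))
```

View pics/w5.png

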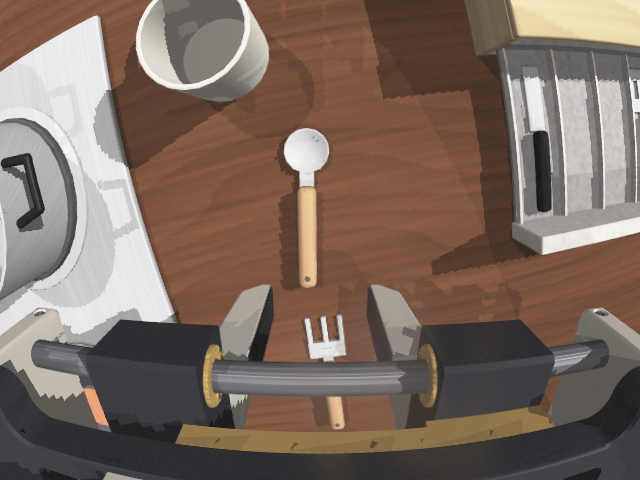

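>>> servo_tool(motion=[0.02, 0.0055, -0.04, 0.3, 0.5, 0, 0, -0.045, 0, 0.5, 0, 0, -0.04, 0, 0.5, 0, 0, -0.016, 0, 0.5, 0, 0, -0.003, 0, 0.5])

```text
clock: 16.9
position: [0.554, 0.3146, 0.0086]
orientation: [0.995, -0.102, -0.002, 0.001]
ft_force: [-0.3, -0.2, 0.1]
width: 0.495
finger_force: 0.0
```

>>> servo_tool(motion=[0, 0, 0, 0, 0, 0, 0, 0, 0, 0, 0, 0, 0, 0, 0, 0, 0, 0, 0, 0, 0, 0, 0, 0, 0])

```text
clock: 17.4
position: [0.5555, 0.3166, 0.0117]
orientation: [0.995, -0.102, 0.001, -0.0]
ft_force: [0.2, -0.4, 3.6]
width: 0.168
finger_force: 25.0
```

>>> servo_tool(motion=[0, 0, 0, 0, 0, 0, 0, 0.02, 0, 0, 0, 0, 0.04, 0, 0, 0, 0, 0.04, 0, 0, 0, 0, 0.03, 0, 0])

```text
clock: 17.9
position: [0.5553, 0.3167, 0.1427]
orientation: [0.995, -0.101, 0.001, -0.001]
ft_force: [0.7, 0.4, -0.9]
width: 0.167
finger_force: 25.0
```

>>> servo_tool(motion=[0.002, -0.03, 0, 1.1, 0, 0.002, -0.03, 0, 1.1, 0, 0.002, -0.03, 0, 1.1, 0, 0.002, -0.03, 0, 1.1, 0, 0.002, -0.03, 0, 1.1, 0])

```text
clock: 18.4
position: [0.5645, 0.1652, 0.1402]
orientation: [0.999, -0.053, -0.0, 0.0]
ft_force: [-1.2, -0.1, -1.1]
width: 0.169
finger_force: 25.0
```

>>> servo_tool(motion=[0.002, -0.03, 0, 1.1, 0, 0.002, -0.03, 0, 1.1, 0, 0.002, -0.03, 0, 1.1, 0, 0.002, -0.03, 0, 1.1, 0, 0.002, -0.002, 0, 0.4, 0])

```text
clock: 18.9
position: [0.5746, 0.0377, 0.1402]
orientation: [1.0, -0.016, -0.0, 0.002]
ft_force: [0.7, -0.6, -0.9]
width: 0.167
finger_force: 25.0
```

>>> servo_tool(motion=[0, 0, -0.03, 0, 0, 0, 0, -0.03, 0, 0, 0, 0, -0.03, 0, 0, 0, 0, 0, 0, 0, 0, 0, 0, 0, 0])

```text
clock: 19.4
position: [0.5745, 0.0452, 0.0505]
orientation: [1.0, -0.011, -0.001, -0.0]
ft_force: [0.0, -0.5, -0.3]
width: 0.165
finger_force: 25.0
```

```bash
python3 look.py w6
```

```text
19.4 [0.5745 0.0452 0.0505] yaw -1.3 0.16529183578435133 [ 0.04229389 -0.50659632 -0.29108648]
```

View pics/w6.png

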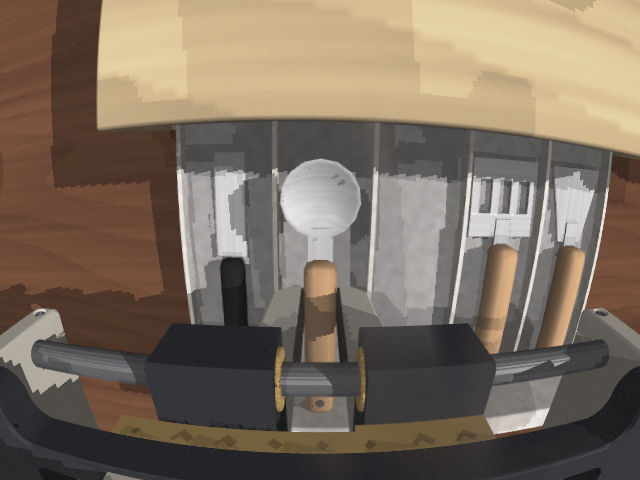

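Run:
```python
from h import *
s,w,c=pickle.load(open('w6.pkl','rb'))
print('div',wray(s,w,[[277,150],[277,235],[374,150],[370,250]],.023).round(4))
print('head',wray(s,w,[[281,198],[360,198],[320,159]],s['position'][2]-.006).round(4))
```

```text
div [[0.6477 0.0653 0.023 ]
 [0.6021 0.0673 0.023 ]
 [0.6468 0.0151 0.023 ]
 [0.5925 0.0168 0.023 ]]
head [[0.6258 0.0618 0.0445]
 [0.625  0.0248 0.0445]
 [0.6436 0.0431 0.0445]]
```

>>> servo_tool(motion=[0.001, -0.003, -0.01, 0, 0, 0, 0, -0.008, 0, 0, 0, 0, -0.005, 0, 0, 0, 0, 0, 0, 0])

```text
clock: 19.9
position: [0.5755, 0.0412, 0.0269]
orientation: [1.0, -0.012, -0.001, 0.0]
ft_force: [-0.0, -0.2, -0.5]
width: 0.169
finger_force: 25.0
```

>>> servo_tool(motion=[0, 0, -0.001, 0, 0, 0, 0, -0.001, 0, 0])

```text
clock: 20.1
position: [0.5758, 0.0413, 0.0265]
orientation: [1.0, -0.012, -0.0, -0.0]
ft_force: [-3.1, -1.1, 13.6]
width: 0.169
finger_force: 25.0
```

>>> servo_tool(motion=[0, 0, -0.001, 0, 0, 0, 0, 0, 0, 0])

```text
clock: 20.3
position: [0.5762, 0.0413, 0.0265]
orientation: [1.0, -0.012, 0.001, -0.0]
ft_force: [-3.1, -0.1, 11.8]
width: 0.168
finger_force: 25.0
```

>>> servo_tool(motion=[0, 0, 0.001, 0, 0.35, 0, 0, 0, 0, 0.35, 0, 0, 0.005, 0, 0.35, 0, 0, 0.035, 0, 0.5, 0, 0, 0.05, 0, 0.5])

```text
clock: 20.8
position: [0.5736, 0.0412, 0.1138]
orientation: [1.0, -0.012, -0.004, 0.0]
ft_force: [0.4, 0.0, 1.3]
width: 0.473
finger_force: 0.0
```

>>> servo_tool(motion=[-0.02, 0.027, 0.03, 0, 0.5, -0.02, 0.027, 0.01, 0, 0.5, -0.02, 0.027, 0, 0, 0.5, -0.02, 0.027, 0, 0, 0.5, -0.02, 0.027, 0, 0, 0.5])

```text
clock: 21.3
position: [0.475, 0.1774, 0.1558]
orientation: [1.0, -0.012, 0.0, -0.0]
ft_force: [-0.1, 1.0, 0.5]
width: 0.494
finger_force: 0.0
```

>>> servo_tool(motion=[-0.02, 0.027, 0, 0, 0.5, -0.02, 0.027, 0, 0, 0.5, -0.02, 0.027, 0, 0, 0.5, -0.02, 0.027, 0, 0, 0.5, -0.02, 0.027, 0, 0, 0.5])

```text
clock: 21.8
position: [0.375, 0.3124, 0.1555]
orientation: [1.0, -0.012, 0.0, -0.0]
ft_force: [0.3, -0.1, -0.1]
width: 0.502
finger_force: 0.0
```

>>> servo_tool(motion=[0, 0, 0, 0, 0.5, 0, 0, 0, 0, 0.5])

```text
clock: 22.0
position: [0.3754, 0.3118, 0.1555]
orientation: [1.0, -0.011, 0.0, 0.0]
ft_force: [0.6, -0.7, 0.5]
width: 0.501
finger_force: 0.0
```

```bash
python3 look.py w7
python3 - <<'E'
from h import *
s,w,c=pickle.load(open('w7.pkl','rb'))
try: print('fork',wutensil(s,w,(260,150,390,312)))
except Exception as e: print(e)
E
```

```text
22.0 [0.3754 0.3118 0.1555] yaw -1.22 0.5006753115686686 [ 0.55470014 -0.72134672  0.49324494]
fork (array([0.35646184, 0.33059966]), array([0.38137634, 0.32853378]), np.float64(-4.740055408409395), np.int32(1625), array([0.01481961, 0.08994634]))
```

View pics/w7.png

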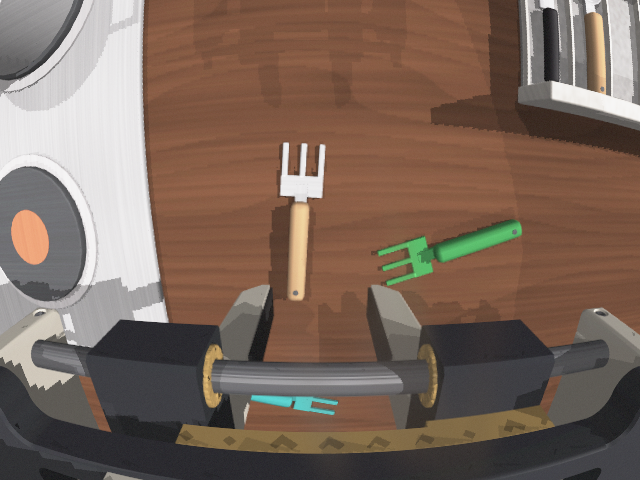

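>>> servo_tool(motion=[0.006, 0.0165, -0.04, -3.5, 0.5, 0, 0, -0.045, 0, 0.5, 0, 0, -0.04, 0, 0.5, 0, 0, -0.016, 0, 0.5, 0, 0, -0.004, 0, 0.5])

```text
clock: 22.6
position: [0.3819, 0.3254, 0.0083]
orientation: [0.999, -0.044, -0.001, 0.002]
ft_force: [-0.4, 0.4, 0.9]
width: 0.504
finger_force: 0.0
```

>>> servo_tool(motion=[0, 0, 0, 0, 0, 0, 0, 0, 0, 0, 0, 0, 0, 0, 0, 0, 0, 0, 0, 0, 0, 0, 0, 0, 0])

```text
clock: 23.1
position: [0.3825, 0.3285, 0.0114]
orientation: [0.999, -0.042, 0.001, -0.001]
ft_force: [-0.2, 0.2, 4.0]
width: 0.166
finger_force: 25.0
```

>>> servo_tool(motion=[0, 0, 0, 0, 0, 0, 0, 0.02, 0, 0, 0, 0, 0.04, 0, 0, 0, 0, 0.04, 0, 0, 0, 0, 0.03, 0, 0])

```text
clock: 23.6
position: [0.382, 0.3279, 0.1425]
orientation: [0.999, -0.042, 0.001, -0.0]
ft_force: [0.3, -0.4, -1.2]
width: 0.166
finger_force: 25.0
```

>>> servo_tool(motion=[0.0195, -0.034, 0, 0.5, 0, 0.0195, -0.034, 0, 0.5, 0, 0.0195, -0.034, 0, 0.5, 0, 0.0195, -0.034, 0, 0.5, 0, 0.0195, -0.034, 0, 0.5, 0])

```text
clock: 24.1
position: [0.4795, 0.1563, 0.1403]
orientation: [1.0, -0.02, -0.0, 0.0]
ft_force: [0.5, 0.1, -0.7]
width: 0.173
finger_force: 25.0
```

>>> servo_tool(motion=[0.0195, -0.034, 0, 0.5, 0, 0.0195, -0.034, 0, 0.4, 0, 0.0195, -0.034, 0, 0, 0, 0.0195, -0.034, 0, 0, 0, 0.0195, -0.034, 0, 0, 0])

```text
clock: 24.6
position: [0.5768, -0.0136, 0.1401]
orientation: [1.0, -0.013, -0.001, -0.0]
ft_force: [0.3, -0.1, -1.1]
width: 0.168
finger_force: 25.0
```

>>> servo_tool(motion=[0, 0, -0.03, 0, 0, 0, 0, -0.03, 0, 0, 0, 0, -0.03, 0, 0, 0, 0, 0, 0, 0, 0, 0, 0, 0, 0])

```text
clock: 25.1
position: [0.5763, -0.0121, 0.0504]
orientation: [1.0, -0.013, -0.001, -0.0]
ft_force: [0.5, -0.5, 0.3]
width: 0.168
finger_force: 25.0
```

```bash
python3 look.py w8
```

```text
25.1 [ 0.5763 -0.0121  0.0504] yaw -1.44 0.16754997464081553 [ 0.49293062 -0.51174129  0.3472331 ]
```

View pics/w8.png

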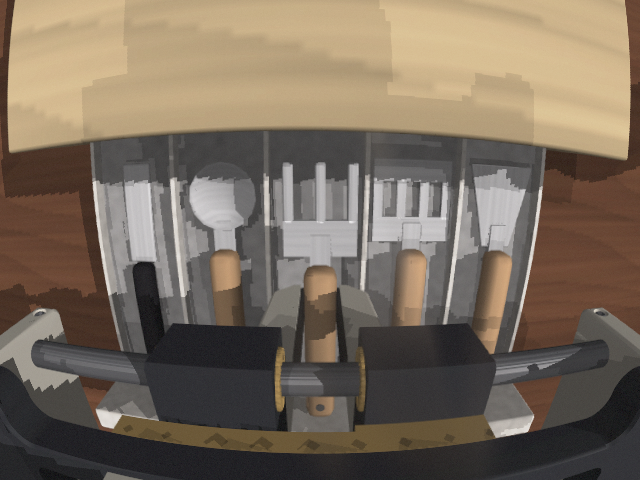

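The fork is centred above compartment 2 and the others lie in place; lower it.

>>> servo_tool(motion=[0, 0.001, -0.01, 0, 0, 0, 0, -0.008, 0, 0, 0, 0, -0.005, 0, 0, 0, 0, 0, 0, 0])

```text
clock: 25.6
position: [0.5765, -0.0111, 0.0269]
orientation: [1.0, -0.013, -0.0, -0.0]
ft_force: [-0.1, -0.3, -1.1]
width: 0.165
finger_force: 25.0
```

>>> servo_tool(motion=[0, 0, -0.001, 0, 0, 0, 0, -0.001, 0, 0])

```text
clock: 25.8
position: [0.5769, -0.0112, 0.0264]
orientation: [1.0, -0.013, -0.0, -0.0]
ft_force: [-2.8, 0.2, 11.3]
width: 0.167
finger_force: 25.0
```

>>> servo_tool(motion=[0, 0, -0.001, 0, 0, 0, 0, 0, 0, 0])

```text
clock: 26.0
position: [0.5771, -0.0112, 0.0264]
orientation: [1.0, -0.013, 0.0, -0.0]
ft_force: [-2.5, 0.0, 10.3]
width: 0.164
finger_force: 25.0
```

>>> servo_tool(motion=[0, 0, 0.001, 0, 0.35, 0, 0, 0, 0, 0.35, 0, 0, 0.005, 0, 0.35, 0, 0, 0.035, 0, 0.5, 0, 0, 0.05, 0, 0.5])

```text
clock: 26.5
position: [0.5746, -0.0111, 0.1139]
orientation: [1.0, -0.013, -0.004, 0.0]
ft_force: [1.1, 0.1, 0.0]
width: 0.469
finger_force: 0.0
```

>>> servo_tool(motion=[-0.03, 0, 0.04, 0, 0, -0.03, 0, 0.04, 0, 0, -0.03, 0, 0.02, 0, 0, -0.03, 0, 0, 0, 0, 0, 0, 0, 0, 0])

```text
clock: 27.0
position: [0.4529, -0.0113, 0.2163]
orientation: [1.0, -0.013, -0.001, 0.0]
ft_force: [0.3, -0.8, 0.0]
width: 0.119
finger_force: 0.0
```

>>> servo_tool(motion=[0, 0, 0, 0, 0, 0, 0, 0, 0, 0, 0, 0, 0, 0, 0])

```text
clock: 27.3
position: [0.4578, -0.0111, 0.2151]
orientation: [1.0, -0.013, -0.0, -0.0]
ft_force: [0.7, 0.8, -0.2]
width: 0.005
finger_force: 0.0
```

```bash
python3 look.py w9
```

```text
27.3 [ 0.4578 -0.0111  0.2151] yaw -1.44 0.0046254769532119815 [ 0.68504134  0.78687757 -0.22842719]
```

View pics/w9.png

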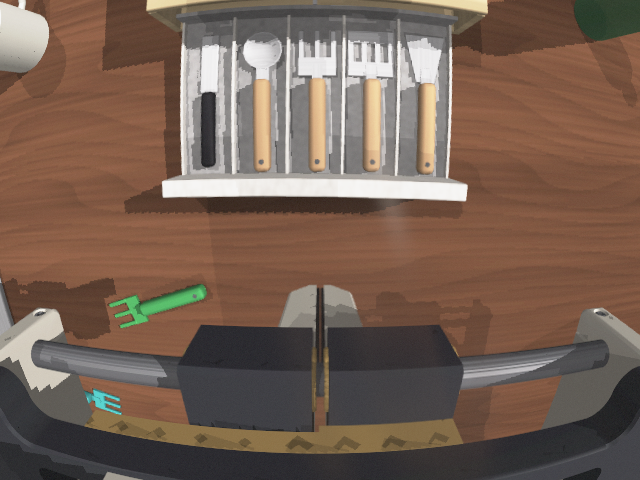

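All four lie flat in their own compartments, head to the back. Now push the drawer home gently.

>>> servo_tool(motion=[-0.002, -0.004, -0.05, 0, 0, 0, 0, -0.05, 0, 0, 0, 0, -0.05, 0, 0, 0, 0, -0.025, 0, 0, 0, 0, 0, 0, 0])

```text
clock: 27.9
position: [0.4526, -0.0151, 0.0373]
orientation: [1.0, -0.013, -0.004, 0.0]
ft_force: [-0.3, -0.2, -0.0]
width: 0.004
finger_force: 0.0
```

>>> servo_tool(motion=[0.005, 0, 0, 0, 0, 0.004, 0, 0, 0, 0, 0.004, 0, 0, 0, 0, 0.004, 0, 0, 0, 0, 0.005, 0, 0, 0, 0])

```text
clock: 28.4
position: [0.4769, -0.0152, 0.0415]
orientation: [1.0, -0.013, -0.0, -0.0]
ft_force: [-4.5, 1.4, 4.4]
width: 0.008
finger_force: 2.6
```

>>> servo_tool(motion=[0.006, 0, 0, 0, 0, 0.007, 0, 0, 0, 0, 0.008, 0, 0, 0, 0, 0.008, 0, 0, 0, 0, 0.008, 0, 0, 0, 0])

```text
clock: 28.9
position: [0.5111, -0.0162, 0.0403]
orientation: [1.0, -0.013, -0.003, 0.001]
ft_force: [-5.9, -2.6, 4.2]
width: 0.007
finger_force: 2.8
```

>>> servo_tool(motion=[0.008, 0, 0, 0, 0, 0.008, 0, 0, 0, 0, 0.008, 0, 0, 0, 0, 0.008, 0, 0, 0, 0, 0.008, 0, 0, 0, 0])

```text
clock: 29.4
position: [0.5506, -0.0174, 0.0401]
orientation: [1.0, -0.014, -0.004, 0.001]
ft_force: [-6.7, -2.3, 3.4]
width: 0.006
finger_force: 3.0
```

>>> servo_tool(motion=[0.008, 0, 0, 0, 0, 0.008, 0, 0, 0, 0, 0.008, 0, 0, 0, 0, 0.008, 0, 0, 0, 0, 0.008, 0, 0, 0, 0])

```text
clock: 29.9
position: [0.5902, -0.0184, 0.0399]
orientation: [1.0, -0.014, -0.004, 0.002]
ft_force: [-6.4, -2.6, 3.5]
width: 0.001
finger_force: 3.2
```

>>> servo_tool(motion=[0.007, 0, 0, 0, 0, 0.006, 0, 0, 0, 0, 0.005, 0, 0, 0, 0, 0.005, 0, 0, 0, 0, 0.004, 0, 0, 0, 0])

```text
clock: 30.4
position: [0.6174, -0.019, 0.0397]
orientation: [1.0, -0.014, -0.004, 0.002]
ft_force: [-5.2, -3.7, 3.2]
width: 0.005
finger_force: 3.0
```

>>> servo_tool(motion=[0.004, 0, 0, 0, 0, 0.004, 0, 0, 0, 0, 0.004, 0, 0, 0, 0, 0.003, 0, 0, 0, 0, 0.003, 0, 0, 0, 0])

```text
clock: 30.9
position: [0.635, -0.0194, 0.0397]
orientation: [1.0, -0.014, -0.005, 0.003]
ft_force: [-6.8, -4.1, 3.8]
width: 0.001
finger_force: 3.1
```

>>> servo_tool(motion=[0.003, 0, 0, 0, 0, 0.003, 0, 0, 0, 0, 0.002, 0, 0, 0, 0, 0.002, 0, 0, 0, 0, 0.001, 0, 0, 0, 0])

```text
clock: 31.4
position: [0.6447, -0.0196, 0.0396]
orientation: [1.0, -0.014, -0.006, 0.003]
ft_force: [-9.9, -4.6, 6.0]
width: 0.011
finger_force: 4.9
```

>>> servo_tool(motion=[0.001, 0, 0, 0, 0, 0.001, 0, 0, 0, 0])

```text
clock: 31.6
position: [0.6446, -0.0195, 0.0396]
orientation: [1.0, -0.014, -0.008, 0.003]
ft_force: [-12.5, -4.1, 8.2]
width: 0.002
finger_force: 6.6
```

At the stop; let go, back off and check.

>>> servo_tool(motion=[-0.02, 0, 0, 0, 0, -0.04, 0, 0, 0, 0, -0.04, 0, 0, 0, 0, -0.03, 0, 0.04, 0, 0, -0.02, 0, 0.05, 0, 0])

```text
clock: 32.1
position: [0.5, -0.0152, 0.1263]
orientation: [1.0, -0.013, -0.003, 0.0]
ft_force: [0.7, -0.9, 1.0]
width: 0.006
finger_force: 0.0
```

>>> servo_tool(motion=[0, 0, 0.05, 0, 0, 0, 0, 0.03, 0, 0, 0, 0, 0, 0, 0, 0, 0, 0, 0, 0, 0, 0, 0, 0, 0])

```text
clock: 32.6
position: [0.5026, -0.0151, 0.2057]
orientation: [1.0, -0.013, -0.001, 0.0]
ft_force: [-0.0, -0.8, -0.6]
width: 0.008
finger_force: 0.0
```

>>> servo_tool(motion=[0, 0, 0, 0, 0, 0, 0, 0, 0, 0, 0, 0, 0, 0, 0, 0, 0, 0, 0, 0, 0, 0, 0, 0, 0])

```text
clock: 33.1
position: [0.5033, -0.0151, 0.2069]
orientation: [1.0, -0.013, -0.0, -0.0]
ft_force: [-0.6, -0.4, 0.2]
width: 0.007
finger_force: 0.0
```

>>> servo_tool(motion=[0, 0, 0, 0, 0, 0, 0, 0, 0, 0, 0, 0, 0, 0, 0, 0, 0, 0, 0, 0, 0, 0, 0, 0, 0])

```text
clock: 33.6
position: [0.5033, -0.0151, 0.2071]
orientation: [1.0, -0.013, 0.0, -0.0]
ft_force: [0.2, 0.6, -0.1]
width: 0.008
finger_force: 0.0
```

```bash
python3 look.py w10
python3 - <<'E'
import cv2
from h import *
s,w,c=pickle.load(open('w10.pkl','rb'));t=cv2.resize(c['pixels'][70:270,220:440],(400,364))
im=np.zeros((480,800,3),np.uint8);im[:364,400:]=t;im[:300,:400]=cv2.resize(w['pixels'],(400,300));cv2.imwrite('pics/fin.png',im[:,:,::-1])
E
```

```text
33.6 [ 0.5033 -0.0151  0.2071] yaw -1.44 0.007686738172365958 [ 0.22053429  0.61702374 -0.1357454 ]
```

View pics/fin.png

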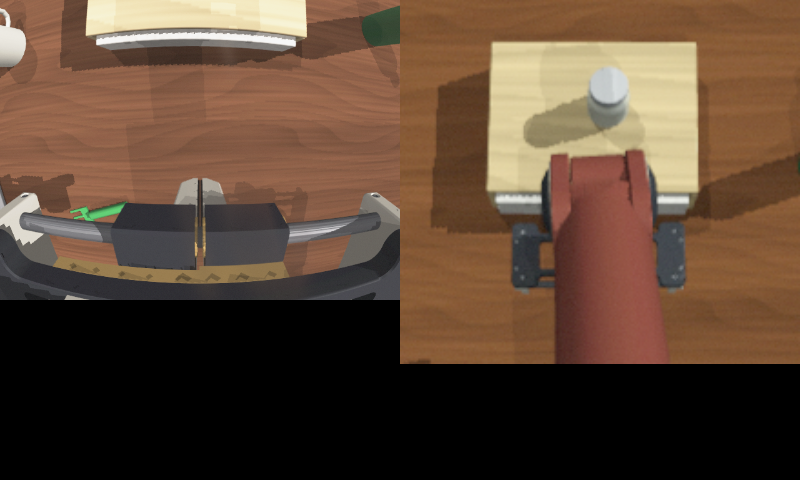

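The drawer has stayed shut for 2 s and its front stands about 12 mm proud, as it should when latched. The jar and the other bystanders haven't moved, and the robot is clear.

```bash
python3 -c "
from rig import bot
print(bot.close_job())"
```

```text
the job is handed in; nothing more can be done
None
```

The job is handed in with no verdict shown: before closing, spoon, fork, turner and scraper lay flat in compartments 1–4 with the knife in 0, and the drawer then stayed shut for 2 s with the oil, mug and jar untouched.

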